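# Swipe the suction level up to full on the treatment console

## Robot

A 6-joint arm with a two-finger parallel gripper is mounted at the origin on the work surface. World frame = base frame: x ahead of the robot, y to its left, z up, the work surface at z = 0. Lengths are in mm, angles in rad, forces in N, time in s.
With the tool pointing down it reaches from about 275 to 1000 mm from the base axis. Payload 8.4 kg.
Tool frame: the origin (TCP) lies at the very end of the fingers, on their centre line; the grasp point (between the pads) lies 19 mm behind it; z points along the fingers, y is the direction in which the jaws open and shut (so a half turn about z gives the same grasp; the last joint's range is limited). The gripper opens to 85 mm and grips with 20 to 120 N. Pads are 22 mm wide; open, the fingers measure 114 mm over their backs; the gripper's body (76 mm by 85 mm) begins 54 mm behind the grasp point. The pads swing forward as they close: fully open they stand 13 mm farther back than shut.
Start: joints at [-1.179, 0.353, 1.633, -0, 1.155, -0.002], TCP at [239.811, -577.164, 231.281] pointing down, gripper open.
Joint ranges: [-2.63, 2.63], [-0.92, 2.1], [0.06, 2.66], [-1.3, 4.44], [0, 2.69], [-3.02, 3.02]. Speed limits (rad/s): [2.22, 2.22, 2.79, 3.14, 3.14, 3.14].

## Interface

Orientations are given as [roll, pitch, yaw] about the fixed x, y, z axes, in that order (R = Rz(yaw) Ry(pitch) Rx(roll)).
In Python, from rig import r gives the robot as it stands.
- The arm moves only by the tool jog_arm, never from a script. Its argument "increments" is text: rows parted by semicolons, each of 7 numbers parted by spaces: the shift along the tool's x, y, z in cm, then the turn, a rotation vector about the tool's x, y, z in rad, then the opening, from -1 (shut) to 1 (fully open). A call has exactly 8 rows; each row shifts and turns the commanded pose from where the row before left it, along the tool's axes as they then stand; what a row does not reach is not made up. A row lasts 1/10 s, in which the tool goes at most 50 mm and 8.59 degrees, less where a joint would pass 70% of its speed; a pose out of reach is approached as far as the arm can. A call with a gripper value outside its range is refused whole. The fingers move at their own pace and stop on an object; "squeeze" is the grip in N (left out, the last holds). Time passes only in rows, so rows that do not move let the fingers close, or fill a call up. It gives the time, the measured TCP pose, the force and the opening at its end, in the units of the state.
- r.sense(): the state, without advancing time (a new reading comes with each control period).
- r.grab_frame(name): name is "scene" or "top" or "wrist"; returns the picture (420x560x3 uint8, red, green, blue); there is no depth.
- r.camera_info(name): a dict with "K" (3x3 intrinsics, pixels), "dist_coeffs" ([k1, k2, p1, p2, k3] as OpenCV has them; the pictures are not rectified), "rvec" (rotation vector, rad) and "tvec" (3), from world to camera coordinates, as OpenCV has them. Camera axes: x right, y down, z forward; pixel columns grow to the right and rows downward; lengths in mm; the calibration is good to about 2 mm. A picture is of the moment at which its call begins: read the wrist's pose just before it. camera_info takes no time and is no camera call; for the wrist camera it gives the pose at the moment of the call.
- r.sign_off(): hands the job in, once; it reports no verdict.
The state is a dict: "clock": time; "qpos": joint angles; "qvel": joint speeds; "joint_efforts": joint torques, N m; "eef_pos": TCP position; "tcp_rot": TCP orientation; "contact_force": force on the tool from outside, world axes, zero at the start; "wrist_torque": the same for the moment, N m; "opening": opening from 0.0 (shut) to 1.0 (fully open).
Only numpy, scipy, OpenCV 4.12 (cv2) and the standard library are available. Lean on these libraries where they do the work, as an engineer would, in place of code of your own. Each camera call takes 0.05 s, during which the arm holds its last target.

## Task

Turn the suction up to full on the treatment console: with the gripper shut, trace the arc of five touch keys with the fingertips, lightly, touching every key in order from the narrowest to the widest. Finish while holding: the fingertips stay resting on the widest key, pressing it down slightly, when the program ends. Do not pick up, push away or knock over anything, and leave the console where it stands.

Things in the scene. Friction and masses are not known exactly. Their poses are not given: they have to be found in the camera images.
- key1: Touch key 1 of 5, bare aluminium, 14 mm wide across the arc (narrowest), 30 mm long along the arc, standing 14 mm above the console's flat deck. Origin: centre of its top face. z up; y along the arc towards the higher numbers; x outward from the arc's centre. The five keys lie on one arc of radius 110 mm, at a pitch of about 42 mm, tops level with each other; the strip between them is 1.5 mm lower. The stroke starts here.
- key2: Touch key 2 of 5, bare aluminium, 19 mm wide across the arc (second narrowest), 30 mm long along the arc, standing 14 mm above the console's flat deck. Origin: centre of its top face. z up; y along the arc towards the higher numbers; x outward from the arc's centre.
- key3: Touch key 3 of 5, bare aluminium, 24 mm wide across the arc (middle), 30 mm long along the arc, standing 14 mm above the console's flat deck. Origin: centre of its top face. z up; y along the arc towards the higher numbers; x outward from the arc's centre.
- key4: Touch key 4 of 5, bare aluminium, 29 mm wide across the arc (second widest), 30 mm long along the arc, standing 14 mm above the console's flat deck. Origin: centre of its top face. z up; y along the arc towards the higher numbers; x outward from the arc's centre.
- key5: Touch key 5 of 5, bare aluminium, 34 mm wide across the arc (widest), 30 mm long along the arc, standing 14 mm above the console's flat deck. Origin: centre of its top face. z up; y along the arc towards the higher numbers; x outward from the arc's centre. The stroke ends here.
- strip (a joint): How far the grey strip with all five keys has sunk, m: 0 untouched, 0.010 at its bottom stop. The five keys sink together, straight down, on soft springs: the fingertips feel about 1 N at first movement, 3 N at 3 mm, 5 N at 5 mm, 9 N at the stop, then it is hard.
- console: Loose white desk console, 220 x 250 mm, 38 mm high to its flat deck, about 2.6 kg, on a rubber foot. Origin: centre of its underside; z up. The arc of keys lies on its +x half and bulges towards +x, key 1 at its -y end; the jar stands on its deck on the -x half, beside a flat black display window. It may stand at any turn.
- jar_mid (a point): Clear sample jar with a white lid, 38 mm across, 48 mm high, loose on the console's deck inside the arc; point at its centre. To be left alone.
- funnel_mid (a point): Steel ear funnel, wide end down, 32 mm across, 40 mm high, loose on the table to the robot's right, nearer than the bottle; point at its centre. To be left alone.
- spray_mid (a point): White bottle, 56 mm across, 140 mm high, loose on the table to the robot's right; point at its centre. To be left alone.
- dish_mid (a point): Steel bowl, 120 mm across, 40 mm high, loose on the table to the robot's left; point half-way up its axis. To be left alone.

How it is judged (in metres and radians):
On the way, in this order (a step that is already met when the one before it is completed fails the run):
1. the fingertips touch key 1 (contact force between the fingers and key1 above 0.3 N), for 0.1 s.
2. the fingertips touch key 2 (contact force between the fingers and key2 above 0.3 N), for 0.1 s.
3. the fingertips touch key 3 (contact force between the fingers and key3 above 0.3 N), for 0.1 s.
4. the fingertips touch key 4 (contact force between the fingers and key4 above 0.3 N), for 0.1 s.
5. the fingertips touch key 5 (contact force between the fingers and key5 above 0.3 N), for 0.1 s.
At the end, for the whole second after the job is handed in: The fingertips rest on the widest key (key 5) with more than 0.4 N, at most 20 N, the strip sunk by more than 0.5 mm; the console and the four bystanders are within 30 mm of where they began (contact force between the fingers and key5 above 0.4 N and contact force between the fingers and console below 20 N and value of joint strip above 0.0005 m and distance of each of console, jar_mid, funnel_mid, spray_mid, dish_mid from where it was at the start of the episode below 0.03 m); the arm keeps its last pose, push and grip.
It fails at once if the console is pressed harder than 20 N (contact force between the fingers and console above 20 N).
It fails at once if the console is lifted or shifted by more than 30 mm (distance of console from where it was at the start of the episode above 0.03 m or angle between console's own z axis and vertical above 0.12 rad or height (world z) of console above 0.012 m).
It fails at once if a bystander is lifted, shifted by more than 30 mm or tipped (distance of any of jar_mid, funnel_mid, spray_mid, dish_mid from where it was at the start of the episode above 0.03 m or angle between any of jar_mid, funnel_mid, spray_mid, dish_mid's own z axis and vertical above 0.5 rad).
It also fails if it takes over 40 s, if anything falls off the work surface, if the arm or the gripper's body presses on something with over 40 N, if the wrist force passes 120 N, or if a joint passes its speed limit or range.

## Working session

There is one attempt and no reset: what is moved stays moved. The work goes in short steps, Python scripts to look and compute and a tool call to move; the robot and the scene stay as the last step left them, time stands still between calls to the robot, and variables do not carry over. Pictures are saved under pics/ and viewed, and the job is handed in when it is done.

Besides the shell and the picture viewer there is one more tool, called after "Request:" in YAML: its name, and indented under it one key for each argument. jog_arm: Moves the arm, as the interface text tells. Its arguments: {"type":"object","properties":{"increments":{"type":"string"},"squeeze":{"type":"number"}},"required":["increments"]}

```bash
ls; mkdir -p pics; python3 - <<'E'
from rig import r
import cv2
print(r.sense())
for n in ["scene","top","wrist"]:
    i=r.camera_info(n); print(n,i)
    cv2.imwrite(f"pics/{n}0.png",r.grab_frame(n)[:,:,::-1])
E
```

```text
pics
{'clock': 0.0, 'qpos': array([-1.17939182e+00,  3.53632063e-01,  1.63416115e+00,  4.10198676e-06,
        1.15524140e+00, -2.39755554e-03]), 'qvel': array([-0.00071044,  0.00034877, -0.00220222,  0.00033975,  0.00181462,
       -0.00037106]), 'joint_efforts': array([ 1.15256866e-03, -6.05247402e+01, -3.42065442e+01, -7.46484739e-05,
        9.21894272e-03, -2.61381956e-05]), 'eef_pos': array([ 239.62365655, -576.69222697,  230.56018944]), 'tcp_rot': array([-3.14015070e+00, -7.20766080e-06,  3.93800396e-01]), 'contact_force': array([-0.48704971, -0.03533091, -0.82896996]), 'wrist_torque': array([-0.02397616, -0.04004225,  0.01033956]), 'opening': 0.9975504908416931}
scene {'K': array([[514.79317931,   0.        , 281.38741738],
       [  0.        , 514.79317931, 203.56726577],
       [  0.        ,   0.        ,   1.        ]]), 'dist_coeffs': array([-0.17785756,  0.        ,  0.        ,  0.        ,  0.        ]), 'rvec': array([ 1.91776651,  1.67050819, -0.60204398]), 'tvec': array([ -78.48977542, -378.04516445, 1746.0329955 ])}
top {'K': array([[411.27887817,   0.        , 280.52870109],
       [  0.        , 411.27887817, 212.48688241],
       [  0.        ,   0.        ,   1.        ]]), 'dist_coeffs': array([0.00134687, 0.        , 0.        , 0.        , 0.        ]), 'rvec': array([ 2.15923783, -2.14545047,  0.11040824]), 'tvec': array([ 19.47263141, 555.24371694, 930.36208226])}
wrist {'K': array([[347.21528048,   0.        , 276.60922506],
       [  0.        , 347.21528048, 201.35654258],
       [  0.        ,   0.        ,   1.        ]]), 'dist_coeffs': array([-0.07828622,  0.        ,  0.        ,  0.        ,  0.        ]), 'rvec': array([-2.42631204,  1.61941788,  0.21438169]), 'tvec': array([-624.61140963,  -33.95914743,  378.25897234])}
```

View pics/scene0.png

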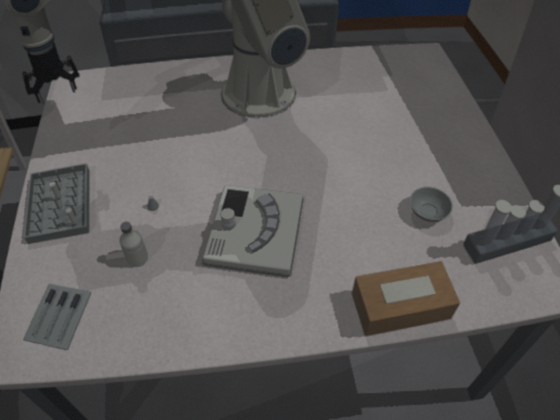

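View pics/top0.png

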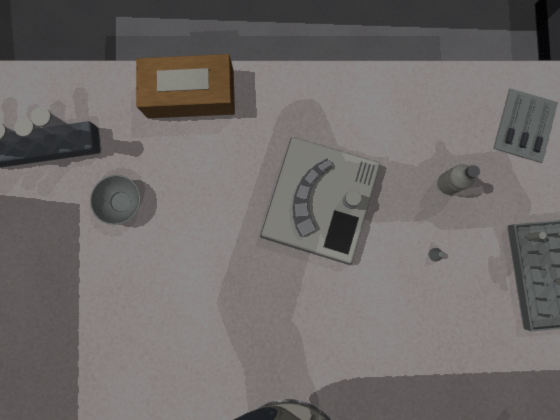

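View pics/wrist0.png

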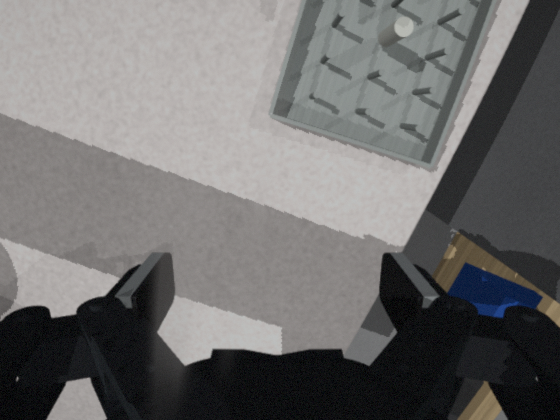

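The top view shows the console near (322,200). Its key arc runs from the narrow key at about (326,165) to the wide one at about (308,228), and the jar is at (354,200). I'll zoom in on it.

```bash
python3 - <<'E'
import cv2
a=cv2.imread("pics/top0.png")[130:270,250:390]
a=cv2.convertScaleAbs(a,alpha=1.5)
cv2.imwrite("pics/topz.png",cv2.resize(a,(588,588),fx=0,fy=0,interpolation=cv2.INTER_CUBIC))
E
```

```text
(no output)
```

View pics/topz.png

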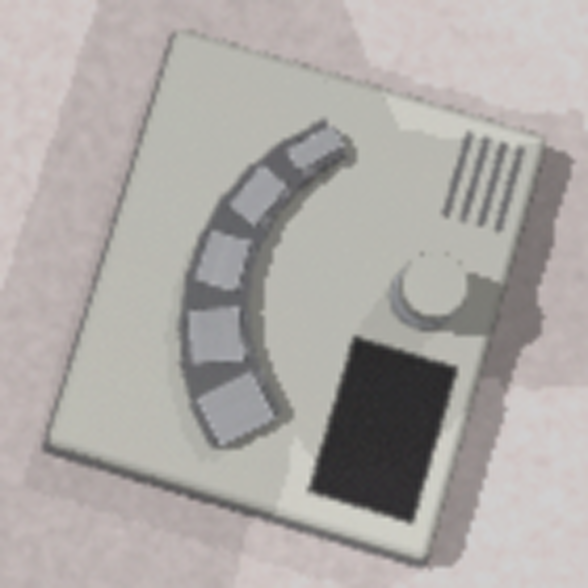

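```bash
cat > h.py <<'E'
import numpy as np, cv2
def ray(ci,px,z):
    p=cv2.undistortPoints(np.array(px,float).reshape(-1,1,2),ci["K"],ci["dist_coeffs"]).reshape(-1,2)
    R=cv2.Rodrigues(ci["rvec"])[0]; C=-R.T@ci["tvec"]
    d=np.c_[p,np.ones(len(p))]@R
    return C+d*((z-C[2])/d[:,2])[:,None]
E
python3 - <<'E'
from rig import r
from h import *
from scipy.optimize import least_squares
im=cv2.imread("pics/top0.png"); ci=r.camera_info("top")
s=4; x0,y0=285,150; a=im[y0:245,x0:342]
a=cv2.resize(a,None,fx=s,fy=s,interpolation=cv2.INTER_CUBIC).astype(int)
# bluish & bright
m=(((a[:,:,0]-a[:,:,2])>0)&(a[:,:,1]>118)).astype(np.uint8)*255
for p in [(326,165),(311.7,176.2),(303,192),(301.4,209.8),(306.4,227)]:
    print(im[int(p[1]),int(p[0])])
print(im[180,290],im[200,302],im[201,302])
m=cv2.morphologyEx(m,cv2.MORPH_OPEN,np.ones((5,5)))
n,l,st,c=cv2.connectedComponentsWithStats(m)
cv2.imwrite("pics/m1.png",m)
pts=[]
for i in range(1,n):
    if st[i,4]>200:
        px=(c[i]+.5)/s-.5+[x0,y0]; w=ray(ci,[px],52)[0]; print(st[i],px.round(1),w.round(1)); pts.append(w[:2])
# console corners
p=np.array([(175,33),(540,140),(425,560),(47,445)])/4.2+[250,130]-.4
w=ray(ci,p,38); print(w.round(1), w.mean(0), np.linalg.norm(w-np.roll(w,1,0),axis=1))
for nm,p,z in [("jar",(433/4.2+250,285/4.2+130),86),("fun",(435,255),20),("spray",(455,182),70),("dish",(117,201),40)]:
    print(nm,ray(ci,[p],z).round(0))
E
```

```text
[107 104 104]
[108 105 105]
[111 109 108]
[108 106 104]
[108 106 105]
[118 123 123] [69 67 67] [69 68 67]
[[ 734.7   -1.3   38. ]
 [ 673.4 -206.2   38. ]
 [ 439.  -138.9   38. ]
 [ 500.5   68.3   38. ]] [586.87467043 -69.54135484  38.        ] [244.33800388 213.9141465  243.8309467  216.12573872]
jar [[ 582. -138.   86.]]
fun [[ 459. -338.   20.]]
spray [[ 622. -371.   70.]]
dish [[579. 407.  40.]]
```

View pics/m1.png

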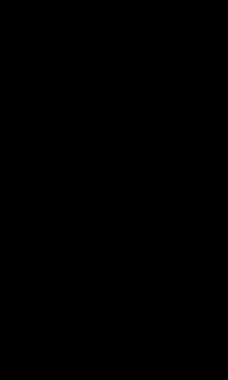

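The mask is empty because the brightness threshold was too high: keys read about 106 and the strip about 68.

```bash
python3 - <<'E'
from rig import r
from h import *
from scipy.optimize import least_squares
im=cv2.imread("pics/top0.png"); ci=r.camera_info("top")
s=4; x0,y0=285,150; a=im[y0:245,x0:342]
a=cv2.resize(a,None,fx=s,fy=s,interpolation=cv2.INTER_CUBIC).astype(int)
m=(((a[:,:,0]-a[:,:,2])>=1)&(a[:,:,1]>90)).astype(np.uint8)*255
m=cv2.morphologyEx(m,cv2.MORPH_OPEN,np.ones((7,7)))
n,l,st,c=cv2.connectedComponentsWithStats(m)
cv2.imwrite("pics/m2.png",cv2.resize(m,None,fx=1.5,fy=1.5))
pts=[]
for i in range(1,n):
    if st[i,4]>200:
        px=(c[i]+.5)/s-.5+[x0,y0]; w=ray(ci,[px],52)[0]; print(st[i],px.round(1),w.round(1)); pts.append(w[:2])
pts=np.array(pts)
print(np.linalg.norm(np.diff(pts,axis=0),axis=1))
f=lambda q:np.hypot(*(pts-q).T)-110
o=least_squares(f,[560,-110]); print(o.x,o.fun)
d=pts-o.x; print(np.degrees(np.arctan2(d[:,1],d[:,0])))
E
```

```text
[ 135   43   49   36 1043] [324.4 164.7] [665.4 -78.6  52. ]
[  82   80   48   51 1465] [311. 176.] [638.6 -47.2  52. ]
[  48  141   48   55 1917] [302.6 191.7] [601.5 -27.9  52. ]
[  40  212   53   53 2393] [300.9 209.4] [560.2 -24.   52. ]
[  50  276   69   67 2915] [305.6 226.8] [520.2 -34.9  52. ]
[41.26177146 41.80910268 41.46832354 41.42870653]
[ 569.8879281  -133.27126654] [ 0.0339585   0.08254624  0.00661546 -0.30679433  0.24404083]
[ 29.7983244   51.40681681  73.3081933   95.0672665  116.78027874]
```

View pics/m2.png

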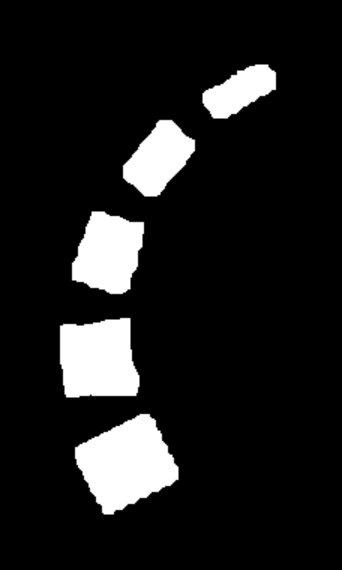

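The five key centres fit a 110 mm circle to within 0.3 mm, centred at (570,-133), with key 1 at 29.8° and key 5 at 116.8°. Next I'll move to above key 1 at constant height and close the gripper on the way.

Request:
jog_arm:
  increments: "3.65 -1.86 0 0 0 0 -1; 3.65 -1.86 0 0 0 0 -1; 3.65 -1.86 0 0 0 0 -1; 3.65 -1.86 0 0 0 0 -1; 3.65 -1.86 0 0 0 0 -1; 3.65 -1.86 0 0 0 0 -1; 3.65 -1.86 0 0 0 0 -1; 3.65 -1.86 0 0 0 0 -1"
  squeeze: 20

```text
clock: 0.95
eef_pos: [453.1, -326.2, 231.2]
tcp_rot: [-3.141, 0.0, 0.394]
contact_force: [0.7, 0.6, -0.1]
opening: -0.001
```

Request:
jog_arm:
  increments: "3.65 -1.86 0 0 0 0 -1; 3.65 -1.86 0 0 0 0 -1; 3.65 -1.86 0 0 0 0 -1; 3.65 -1.86 0 0 0 0 -1; 3.65 -1.86 0 0 0 0 -1; 3.65 -1.86 0 0 0 0 -1; 3.65 -1.86 0 0 0 0 -1; 3.65 -1.86 0 0 0 0 -1"

```text
clock: 1.75
eef_pos: [665.7, -76.7, 231.0]
tcp_rot: [-3.141, 0.0, 0.394]
contact_force: [0.5, -0.7, 0.1]
opening: -0.0
```

Request:
jog_arm:
  increments: "-0.1 0.15 2 0 0 0 -1; 0 0 2.5 0 0 0 -1; 0 0 2.5 0 0 0 -1; 0 0 2.5 0 0 0 -1; 0 0 2.5 0 0 0 -1; 0 0 2.0 0 0 0 -1; 0 0 1.5 0 0 0 -1; 0 0 0 0 0 0 -1"

```text
clock: 2.55
eef_pos: [663.0, -79.9, 73.9]
tcp_rot: [-3.14, 0.003, 0.394]
contact_force: [0.0, 0.0, 0.7]
opening: -0.004
```

```bash
python3 - <<'E'
from rig import r
from h import *
print(r.sense()["eef_pos"],r.sense()["contact_force"])
for n in ["top","scene","wrist"]:
    a=r.grab_frame(n)[:,:,::-1]
    if n=="top": b=a[130:270,250:390]
    elif n=="scene": b=a[170:290,180:330]
    else: b=a
    cv2.imwrite(f"pics/{n}1.png",cv2.convertScaleAbs(cv2.resize(b,(560,int(560*b.shape[0]/b.shape[1])),interpolation=cv2.INTER_CUBIC),alpha=1.4))
print(r.sense()["eef_pos"],r.sense()["contact_force"])
E
```

```text
[663.00953727 -79.86108172  73.92525834] [0.01411231 0.01329591 0.73555981]
[665.25473058 -80.11445494  77.20152435] [0.74032593 0.12676151 0.36625109]
```

View pics/scene1.png

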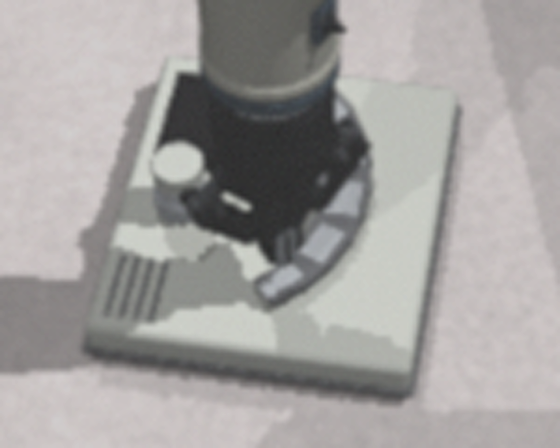

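View pics/wrist1.png

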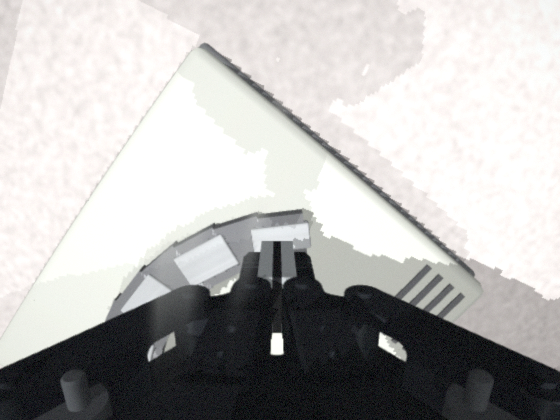

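The scene view shows the fingertips just above key 1, about 25 mm up, clear of the jar. In the wrist view, key 1 is at about (280,236) and the tip at about (277,262). I'll check the key 1 position by casting wrist rays.

```bash
python3 - <<'E'
from rig import r
from h import *
ci=r.camera_info("wrist"); s=r.sense(); print(s["eef_pos"])
q=lambda P:cv2.projectPoints(np.array([P],float),ci["rvec"],ci["tvec"],ci["K"],ci["dist_coeffs"])[0].ravel()
print("key1",q([665.4,-78.6,52]),"key2",q([638.6,-47.2,52]),"tip",q(s["eef_pos"]))
# corners of visible outer edge of key1 / key 2 centre
print(ray(ci,[(253,229),(308,223),(310,247),(206,259)],52).round(1))
E
```

```text
[665.25473058 -80.11445494  77.20152435]
key1 [273.35113399 237.28872654] key2 [199.01416407 259.74054621] tip [275.89286906 258.92260884]
[[665.6 -67.2  52. ]
 [679.3 -92.   52. ]
 [667.7 -98.3  52. ]
 [640.4 -50.5  52. ]]
```

The wrist rays put the keys about 3 mm further towards key 1's side than the top view did. That's tolerable, so I'll use the average. Now a gentle descent to just above contact.

Request:
jog_arm:
  increments: "0 0 0.5 0 0 0 -1; 0 0 0.5 0 0 0 -1; 0 0 0.5 0 0 0 -1; 0 0 0.3 0 0 0 -1; 0 0 0.2 0 0 0 -1; 0 0 0.1 0 0 0 -1; 0 0 0 0 0 0 -1; 0 0 0 0 0 0 -1"

```text
clock: 3.5
eef_pos: [664.7, -80.0, 55.4]
tcp_rot: [3.141, -0.0, 0.394]
contact_force: [0.3, 0.4, 0.2]
opening: 0.002
```

```bash
python3 -c "
from rig import r
s=r.sense();print(s['eef_pos'],s['contact_force'])"
```

```text
[664.68825045 -80.04813606  55.3870746 ] [0.26621393 0.40699047 0.19484683]
```

Request:
jog_arm:
  increments: "0 0 0.1 0 0 0 -1; 0 0 0.1 0 0 0 -1; 0 0 0.1 0 0 0 -1; 0 0 0.1 0 0 0 -1; 0 0 0.1 0 0 0 -1; 0 0 0.05 0 0 0 -1; 0 0 0 0 0 0 -1; 0 0 0 0 0 0 -1"

```text
clock: 4.3
eef_pos: [664.6, -80.0, 49.9]
tcp_rot: [3.142, -0.0, 0.394]
contact_force: [-0.5, -0.3, 3.6]
opening: 0.004
```

The measured upward force is 3.6 N at about 2 mm of sink, so key 1 is touched. Next I'll trace to key 2 in 5.2 mm chord steps around the fitted circle.

Request:
jog_arm:
  increments: "-0.08 -0.52 0 0 0 0 -1; -0.10 -0.51 0 0 0 0 -1; -0.13 -0.51 0 0 0 0 -1; -0.15 -0.50 0 0 0 0 -1; -0.18 -0.49 0 0 0 0 -1; -0.20 -0.48 0 0 0 0 -1; -0.22 -0.47 0 0 0 0 -1; -0.24 -0.46 0 0 0 0 -1"

```text
clock: 5.1
eef_pos: [637.2, -48.3, 49.8]
tcp_rot: [3.142, -0.0, 0.394]
contact_force: [2.0, -2.5, 4.0]
opening: -0.001
```

```bash
python3 - <<'E'
from rig import r
from h import *
s=r.sense();print(s['eef_pos'],s['contact_force'])
for c in ([569.9,-133.3],[570.6,-135.1]):
    d=s['eef_pos'][:2]-c; print(np.hypot(*d),np.degrees(np.arctan2(d[1],d[0])))
a=r.grab_frame("scene")[:,:,::-1][170:290,180:330]
cv2.imwrite("pics/s2.png",cv2.convertScaleAbs(cv2.resize(a,(600,480),interpolation=cv2.INTER_CUBIC),alpha=1.4))
a=r.grab_frame("wrist")[:,:,::-1]; cv2.imwrite("pics/w2.png",a)
E
```

```text
[637.20892804 -48.31118649  49.83184175] [ 1.96696308 -2.47763251  3.99431988]
108.4139761147948 51.6216926072154
109.40314184888737 52.49437877484429
```

View pics/s2.png

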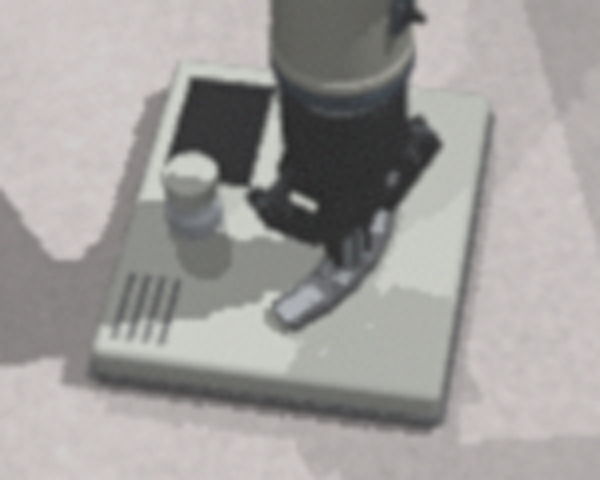

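View pics/w2.png

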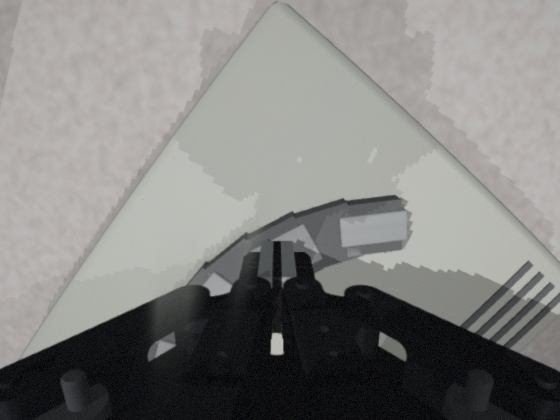

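The fingertips are on key 2, slightly past its centre, with key 1 behind them and key 3 not reached (wrist view: key 2 at about (297,238), tip at about (277,255)). The console and jar haven't moved. Next is key 3.

Request:
jog_arm:
  increments: "-0.26 -0.45 0 0 0 0 -1; -0.28 -0.44 0 0 0 0 -1; -0.30 -0.42 0 0 0 0 -1; -0.32 -0.41 0 0 0 0 -1; -0.34 -0.39 0 0 0 0 -1; -0.36 -0.37 0 0 0 0 -1; -0.38 -0.36 0 0 0 0 -1; -0.39 -0.34 0 0 0 0 -1"

```text
clock: 6.0
eef_pos: [600.6, -29.2, 49.8]
tcp_rot: [-3.142, -0.0, 0.394]
contact_force: [2.8, -1.2, 3.4]
opening: 0.002
```

```bash
python3 - <<'E'
from rig import r
from h import *
s=r.sense();print(s['eef_pos'],s['contact_force'])
for c in ([569.9,-133.3],[570.6,-135.1]):
    d=s['eef_pos'][:2]-c; print(np.hypot(*d),np.degrees(np.arctan2(d[1],d[0])))
E
```

```text
[600.57879765 -29.18146015  49.79218814] [ 2.76109017 -1.20304809  3.44640456]
108.5442719162773 73.58225395512913
110.0793595211525 74.19655831588261
```

Request:
jog_arm:
  increments: "-0.41 -0.32 0 0 0 0 -1; -0.43 -0.30 0 0 0 0 -1; -0.44 -0.28 0 0 0 0 -1; -0.45 -0.26 0 0 0 0 -1; -0.47 -0.24 0 0 0 0 -1; -0.48 -0.21 0 0 0 0 -1; -0.49 -0.19 0 0 0 0 -1; -0.49 -0.17 0 0 0 0 -1"

```text
clock: 6.8
eef_pos: [559.2, -25.2, 49.8]
tcp_rot: [-3.142, -0.0, 0.394]
contact_force: [3.1, 0.2, 2.8]
opening: -0.001
```

```bash
python3 - <<'E'
from rig import r
from h import *
s=r.sense();print(s['eef_pos'],s['contact_force'])
for c in ([569.9,-133.3],[570.6,-135.1]):
    d=s['eef_pos'][:2]-c; print(np.hypot(*d),np.degrees(np.arctan2(d[1],d[0])))
a=r.grab_frame("top")[:,:,::-1][130:270,250:390]
cv2.imwrite("pics/t3.png",cv2.convertScaleAbs(cv2.resize(a,(588,588),interpolation=cv2.INTER_CUBIC),alpha=1.5))
E
```

```text
[559.21594651 -25.19530034  49.81486679] [3.1164975  0.17853688 2.81188199]
108.63137248658727 95.64424779303145
110.49271325293566 95.9136726570687
```

View pics/t3.png

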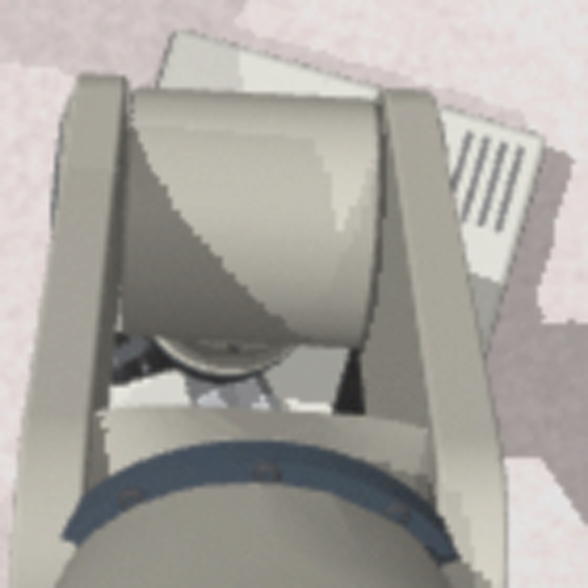

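The arm hides the keys in the top view, but the console corners at (175,32) and (540,135) are where they were at the start. Last stretch, to key 5.

Request:
jog_arm:
  increments: "-0.50 -0.14 0 0 0 0 -1; -0.51 -0.12 0 0 0 0 -1; -0.51 -0.10 0 0 0 0 -1; -0.52 -0.07 0 0 0 0 -1; -0.52 -0.05 0 0 0 0 -1; -0.52 -0.02 0 0 0 0 -1; -0.52 0 0 0 0 0 -1; -0.48 0.03 0 0 0 0 -1"

```text
clock: 7.65
eef_pos: [519.6, -36.7, 49.8]
tcp_rot: [-3.141, 0.0, 0.394]
contact_force: [2.0, 0.7, 3.9]
opening: 0.003
```

Request:
jog_arm:
  increments: "0 0 0 0 0 0 -1; 0 0 0 0 0 0 -1; 0 0 0 0 0 0 -1; 0 0 0 0 0 0 -1; 0 0 0 0 0 0 -1; 0 0 0 0 0 0 -1; 0 0 0 0 0 0 -1; 0 0 0 0 0 0 -1"

```text
clock: 8.45
eef_pos: [520.0, -36.4, 49.7]
tcp_rot: [-3.141, 0.0, 0.394]
contact_force: [-2.3, -0.1, 3.6]
opening: 0.002
```

```bash
python3 - <<'E'
from rig import r
from h import *
s=r.sense();print(s['eef_pos'],s['contact_force'])
for c in ([569.9,-133.3],[570.6,-135.1]):
    d=s['eef_pos'][:2]-c; print(np.hypot(*d),np.degrees(np.arctan2(d[1],d[0])))
a=r.grab_frame("scene")[:,:,::-1][170:290,180:330]
cv2.imwrite("pics/s4.png",cv2.convertScaleAbs(cv2.resize(a,(600,480),interpolation=cv2.INTER_CUBIC),alpha=1.4))
a=r.grab_frame("wrist")[:,:,::-1]; cv2.imwrite("pics/w4.png",cv2.convertScaleAbs(a,alpha=1.3))
E
```

```text
[519.98351198 -36.39472886  49.72273519] [-2.2720356  -0.14959569  3.645247  ]
109.00590512318148 117.25326810054709
110.92682007102393 117.14894644365819
```

View pics/s4.png

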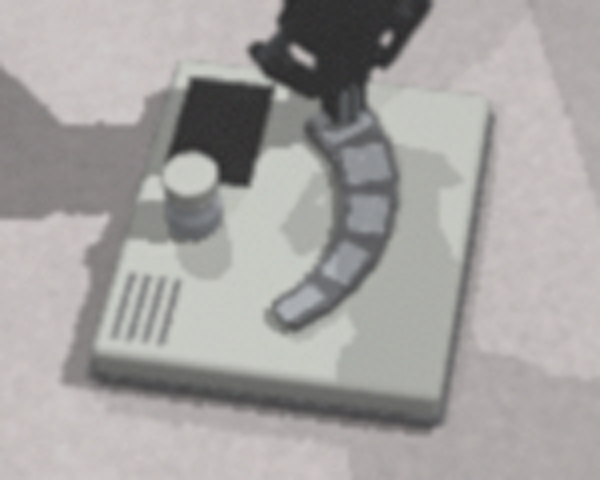

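View pics/w4.png

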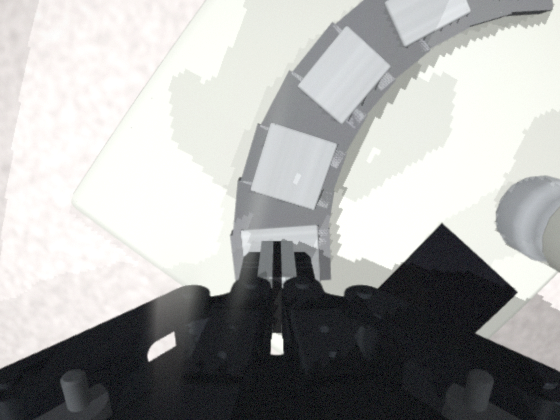

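The scene and wrist views both show the fingertips resting on key 5 (wrist view: key edge at about (280,235), tip at about (277,250)) and clear of key 4. The console and jar are in place and the upward force is a steady 3.6 N, so I'm handing in.

```bash
python3 -c "
from rig import r
print(r.sign_off()); s=r.sense();print(s['clock'],s['eef_pos'],s['contact_force'])"
```

```text
the job is handed in; nothing more can be done
None
the job is handed in; nothing more can be done
```

I traced the arc from key 1 to key 5 with the gripper shut and handed the job in at about 8.6 s, with the fingertips still resting on key 5. No verdict is reported, so these are only my own checks.

- **Locating the keys:** the five key centres from the top view fitted a 110 mm circle to within 0.3 mm. The wrist camera put keys 1 and 2 about 3 mm away from that, so the two disagreed slightly. I worked between them, which was well inside the key sizes.
- **Stroke:** I pressed key 1 lightly and followed the circle without lifting. At the end of each stretch the upward force read 2.8–4.0 N. I did not read contact on each key separately.
- **Last check:** the TCP was at (520.0, -36.4, 49.7) mm, on key 5 and clear of key 4 in the pictures. The upward force was 3.6 N and the strip had sunk roughly 2 mm, worked out from the height.
- **Side force:** the tip also carried a side force of about 2.3 N from friction.
- **Console and bystanders:** the console and jar looked unmoved in the last scene picture. I did not take a last picture of the funnel, bottle or dish. The arm crossed that side of the table with the fingertips about 230 mm up.

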